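# Put the square stamp away behind the sprung flap of the stamp box

### The job

Put the square wooden stamp away, foot down, in the stamp box: push the sprung flap open with the foot of the stamp and, keeping hold of it with the flap held open, feel for the square socket in the block inside and set the stamp fully home in it, upright. Work gently: never push on the box or its parts with more than about 35 N. Leave the flap sprung shut over the stamp, and leave the round stamp, the jar and the brush where they are.

Things in the scene. Friction and masses are not known exactly. Their poses are not given: they have to be found in the camera images.
- stamp: the square stamp: plain wooden block 26 x 26 mm and 68 mm tall (z) with a brass foot (the lowest 10 mm), about 0.2 kg (0.16 to 0.26), standing foot down on the round board; origin at the centre of its underside, x and y square to its sides, z up
- box: the stamp box, fixed: plywood, 110 mm (its x) x 222 mm (its y) x 125 mm tall, walls 6 mm, floor 8 mm, far (+x) side of clear plastic; origin at the centre of its underside, z up. Its top has one mouth, x -23.5 to 24.5 mm, y -86 to 86 mm, covered by the flap. On its floor lies a wooden block, 164 mm long in y, that holds the socket
- mouth (a point): point fixed in the box, level with its top (125 mm up), at box x = +7 mm, y = 0: straight above the socket line; axes as the box's
- flap (a joint): angle of the steel flap over the mouth: 0 shut (level), growing as its free edge swings down inside, stop at 1.45. Hinged along y at box x = -23 mm, 122 mm up, 44 mm wide; a spring shuts it: about 1 N at its free edge starts it, about 2 N holds it open. It leans on whatever is in the mouth and shuts when that is withdrawn
- bat: round wooden board, 220 mm across, 12 mm thick, fixed on the table, on which the two stamps stand; origin at the centre of its underside
- round_stamp: bystander: turned round stamp, 36 mm across the foot, 48 mm tall; origin at the centre of its underside
- jar: bystander: round white jar, 60 mm across, 70 mm tall; origin at the centre of its underside
- brush: bystander: brush lying on the table, 180 mm long along its x; origin at its middle, on the underside
- socket_line (a point): point fixed in the box at x = +7 mm, y = 0, level with the top of the block (33 mm up). The block has one square socket, 31 x 31 mm, 25 mm deep to the box floor, mouth bevelled 1 mm, centred on the line along box y through this point; how far along is not measured: anywhere within 24 mm either way. The block does not shift when pushed gently, so feel for the socket
- home_line (a point): point fixed in the box straight below, on its floor (8 mm up): the height of the underside of a stamp that is fully home; its top is then 49 mm below the box top, out of the flap's swing. Off the socket the stamp stops 25 mm higher and keeps the flap from shutting
Things that resemble listed ones, but are neither listed nor needed, are in the scene too. What is shaped like the stamp but blue or red is not meant.

How it is judged:
On the way, in this order (a step that is already met when the one before it is completed fails the run):
1. the held stamp, foot down in the mouth, holds the flap open (past 0.4 rad) (value of joint flap above 0.4 rad and contact force between the fingers and stamp above 0.5 N and z of stamp in the frame of box below 0.12 m and angle between stamp's own z axis and vertical below 0.3 rad), for 0.2 s.
2. the stamp's foot is in the socket (5 mm or more) while it is still held and the flap is open (value of joint flap above 0.4 rad and contact force between the fingers and stamp above 0.5 N and z of stamp in the frame of box below 0.028 m), for 0.1 s.
At the end, for the whole second after the job is handed in: the stamp stands foot down in the socket inside the box, on the box floor (underside within 3 mm of it), upright within 0.25 rad, at rest and released, and the flap is shut (under 0.08 rad) (z of stamp in the frame of box between 0.004 and 0.011 m and x of stamp in the frame of box between -0.001 and 0.015 m and y of stamp in the frame of box between -0.03 and 0.03 m and angle between the z axis of stamp and the z axis of box, either way round below 0.25 rad and angle between stamp's own z axis and vertical below 0.25 rad and value of joint flap below 0.08 rad and linear speed of stamp below 0.02 m/s); the robot touches nothing.
It fails at once if the stamp is pressed on the box, its flap or its block with more than 35 N (contact force between stamp and box above 35 N).
It fails at once if the robot presses on the box, its flap or its block with more than 35 N (contact force between the arm and box above 35 N).
It fails at once if the fingers press on the box, its flap or its block with more than 35 N (contact force between the fingers and box above 35 N).
It fails at once if the round stamp, the jar or the brush is moved more than 20 mm (distance of any of round_stamp, jar, brush from where it was at the start of the episode above 0.02 m).
It also fails if it takes over 72 s, if anything falls off the work surface, if the arm or the gripper's body presses on something with over 40 N, if the wrist force passes 120 N, or if a joint passes its speed limit or range.

### The arm

A 7-joint arm with a two-finger parallel gripper is mounted at the origin on the work surface. World frame = base frame: x ahead of the robot, y to its left, z up, the work surface at z = 0. Lengths are in m, angles in rad, forces in N, time in s.
With the tool pointing down it reaches from about 0.4 to 0.9 m from the base axis. Payload 5.6 kg.
Tool frame: the origin (TCP) lies at the very end of the fingers, on their centre line; the grasp point (between the pads) lies 19 mm behind it (robot.pinch_z is the distance from the TCP to the grasp point, in m); x points along the fingers, z is the direction in which the jaws open and shut, and the axes are right-handed (so a half turn about x gives the same grasp; the last joint's range is limited). The gripper opens to 92 mm and grips with 3 to 60 N. Pads are 20 mm wide; open, the fingers measure 128 mm over their backs; the gripper's body (75 mm by 189 mm) begins 69 mm behind the grasp point.
Start: joints at [1.2, 0.468, -0.012, 1.603, 0.006, 1.071, -0.056], TCP at [0.209, -0.615, 0.215] pointing down, gripper open.
Joint ranges: [-2.53, 2.53], [-0.31, 2.02], [-1.57, 1.55], [0.28, 2.44], [-1.29, 4.43], [0.15, 1.84], [-2.92, 2.92]. Speed limits (rad/s): [2.57, 2.57, 3.14, 3.14, 3.14, 3.14, 3.14].

### API

Orientations are given as a unit quaternion [w, x, y, z].
In Python, from workcell import robot gives the robot as it stands.
- The arm moves only by the tool move_arm, never from a script. Its argument "motion" is a list of rows, each an object with "linear": the shift along the tool's x, y, z in m, a list of three; "angular": the turn, a rotation vector about the tool's x, y, z in degrees, a list of three; "grip": the opening, from -1 (shut) to 1 (fully open), so that 0 is half open. A call has 1 to 20 rows; each row is the pose to reach, as a shift and turn from the pose measured when the call began, along the tool's axes at that moment; what a row does not reach only later rows make up. A row lasts 1/10 s, in which the tool goes at most 50 mm and 8.59 degrees, less where a joint would pass 70% of its speed; a pose out of reach is approached as far as the arm can. A call with a gripper value outside its range is refused whole. The fingers move at their own pace and stop on an object; the grip force is fixed at half the most. Time passes only in rows, so rows that repeat a pose let the fingers close. It gives the time, the measured TCP pose, the force and the opening at its end, in the units of the state.
- robot.observe(): the state, without advancing time (a new reading comes with each control period).
- robot.camera(name): name is "scene" or "top"; returns the picture (480x640x3 uint8, red, green, blue); there is no depth.
- robot.camera_info(name): a dict with "fx", "fy", "cx", "cy" (pixels), "rvec" (rotation vector, rad) and "tvec" (3), from world to camera coordinates, as OpenCV has them. Camera axes: x right, y down, z forward; pixel columns grow to the right and rows downward; lengths in m; the calibration is good to about 2 mm. A picture is of the moment at which its call begins. camera_info takes no time and is no camera call.
- robot.close_job(): hands the job in, once; it reports no verdict.
The state is a dict: "time_s": time; "joints": joint angles; "dq": joint speeds; "effort": joint torques, N m; "tcp_pos": TCP position; "ee_rot": TCP orientation; "force": force on the tool from outside, world axes, zero at the start; "torque": the same for the moment, N m; "grip_width": finger opening in m.
Only numpy, scipy, OpenCV 4.12 (cv2) and the standard library are available. Lean on these libraries where they do the work, as an engineer would, in place of code of your own. Each camera call takes 0.05 s, during which the arm holds its last target. There are 200 camera calls.

## Working session

There is one attempt and no reset: what is moved stays moved. The work goes in short steps, Python scripts to look and compute and a tool call to move; the robot and the scene stay as the last step left them, time stands still between calls to the robot, and variables do not carry over. Pictures are saved under pics/ and viewed, about 8 in all and at most 12, crops included, and the job is handed in when it is done.

Besides the shell and the picture viewer there is one more tool, called after "Call:" as a command line: name --argument value ..., lists and objects as JSON in quotes. move_arm: Moves the arm, as the interface text tells. Its arguments: {"type":"object","properties":{"motion":{"type":"array","items":{"type":"object","properties":{"linear":{"type":"array","items":{"type":"number"}},"angular":{"type":"array","items":{"type":"number"}},"grip":{"type":"number"}}}}},"required":["motion"]}

```bash
mkdir -p pics
python3 - <<'E'
from workcell import robot
import cv2
for n in("scene","top"):
    cv2.imwrite(f"pics/{n}0.png",robot.camera(n)[:,:,::-1]); print(robot.camera_info(n))
print(robot.observe())
E
```

```text
{'fx': 472.90691169054486, 'fy': 472.90691169054486, 'cx': 314.5915427740798, 'cy': 236.97600927192914, 'rvec': array([ 1.36487675,  2.15855734, -0.8922239 ]), 'tvec': array([ 0.34171398, -0.24871584,  1.26541919])}
{'fx': 550.6713121304197, 'fy': 550.6713121304197, 'cx': 308.3734873905638, 'cy': 248.1068729009678, 'rvec': array([ 2.1492842 , -2.21028219,  0.08384425]), 'tvec': array([-0.09885845,  0.61341811,  1.19636518])}
{'time_s': 0.1, 'joints': array([ 1.19999101,  0.46828401, -0.01158741,  1.60353664,  0.00600436,
        1.07140862, -0.05629438]), 'dq': array([-0.00024322, -0.00339721, -0.00055737, -0.00257656,  0.0007388 ,
        0.00010466,  0.00131531]), 'effort': array([ 9.27016990e-04, -5.21639049e+01, -1.23116450e-02, -2.44364887e+01,
       -5.67007181e-02,  1.40741130e-02,  2.00828026e-05]), 'tcp_pos': array([ 0.2090318 , -0.61490961,  0.2137368 ]), 'ee_rot': array([ 0.57438397,  0.41202671,  0.57535444, -0.41144174]), 'force': array([-0.52599222, -0.53464828,  0.46802415]), 'torque': array([0.01492587, 0.03563289, 0.0004485 ]), 'grip_width': 0.09186919355864251}
```

View pics/scene0.png

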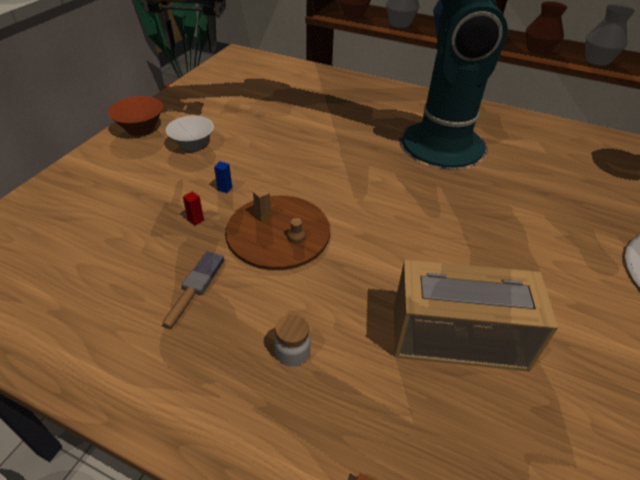

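View pics/top0.png

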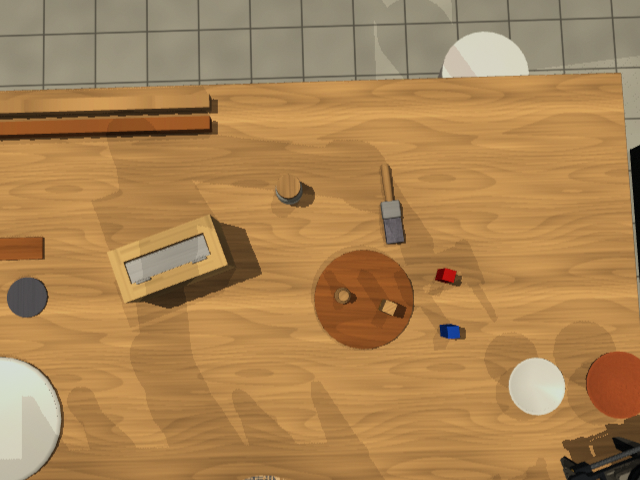

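The scene has a plain wooden block on the board at scene (262,206) / top (390,307). The blue block is at top (450,332), the red at (447,276) and the round stamp at (343,296). The plain square wooden one matches the description. I'll confirm it in an enlarged crop.

Run:
```python
import cv2,numpy as np
t=cv2.imread("pics/top0.png");s=cv2.imread("pics/scene0.png")
def c(i,x,y,w,h,k):return cv2.resize(i[y:y+h,x:x+w],None,fx=k,fy=k,interpolation=cv2.INTER_CUBIC)
a=c(t,370,290,40,30,10); b=c(s,245,185,40,30,10)
d=c(t,100,205,140,105,800/140)
d=c(t,100,207,160,60*160//160+40,5)[:, :800]
d=c(t,100,210,140,100,4) ; d=cv2.resize(c(t,100,210,160,100,5),(480,300))
cv2.imwrite("pics/c1.png",np.vstack([np.hstack([a,b]),np.hstack([d,np.zeros((300,320,3),np.uint8)])]))
```

```text
(no output)
```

View pics/c1.png

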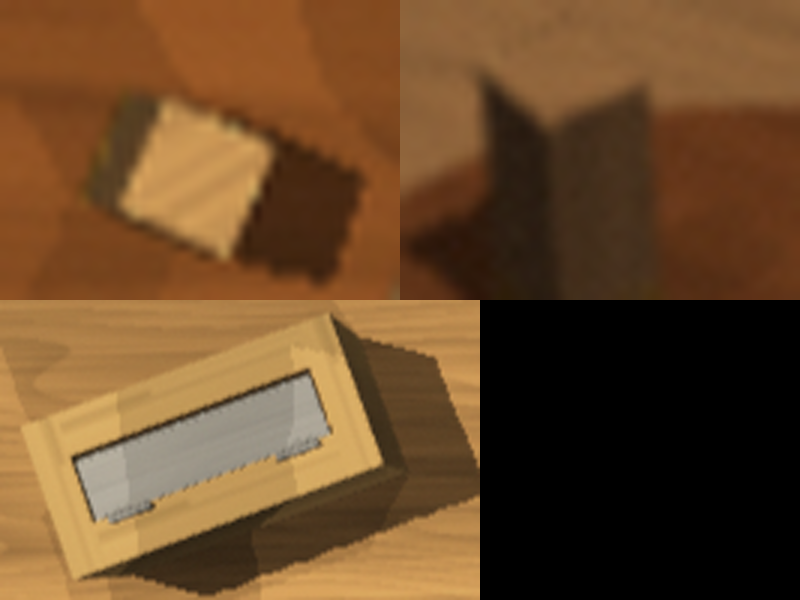

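```bash
cat > h.py <<'E'
import cv2,numpy as np
from workcell import robot
from scipy.spatial.transform import Rotation as R
def back(n,px,z):
    i=robot.camera_info(n);Rm=cv2.Rodrigues(i["rvec"])[0];C=-Rm.T@i["tvec"]
    px=np.atleast_2d(np.array(px,float))
    d=np.c_[(px[:,0]-i["cx"])/i["fx"],(px[:,1]-i["cy"])/i["fy"],np.ones(len(px))]@Rm
    return C+d*((z-C[2])/d[:,2])[:,None]
def rot(o):
    q=o["ee_rot"];return R.from_quat([q[1],q[2],q[3],q[0]]).as_matrix()
E
python3 - <<'E'
from h import *
f=lambda u,o,k:np.array(o)+(np.array(u)+.5)/k-.5
s=back("top",f([(160,100),(272,150),(230,260),(120,205)],(370,290),10),.08)
b=back("top",f([(22,126),(332,15),(383,165),(78,280)],(100,210),3),.125)
m=back("top",f([(73,158),(311,71),(331,132),(95,222)],(100,210),3),.124)
for n,p in(("s",s),("b",b),("m",m)):
    p=p[:,:2];e=np.roll(p,-1,0)-p
    print(n,p.round(4).tolist(),p.mean(0).round(4),np.linalg.norm(e,axis=1).round(4),np.degrees(np.arctan2(e[:,1],e[:,0])).round(1))
print(back("top",[(343,296)],.06),back("top",[(363,299)],.012))
print(rot(robot.observe()).round(3))
E
```

```text
s [[0.4932, -0.2749], [0.4821, -0.2979], [0.4595, -0.2882], [0.4716, -0.2657]] [ 0.4766 -0.2817] [0.0256 0.0246 0.0256 0.0235] [-115.7  156.8   61.8  -23.1]
b [[0.6067, 0.2935], [0.6766, 0.0823], [0.5733, 0.0492], [0.5017, 0.2557]] [0.5896 0.1702] [0.2225 0.1084 0.2186 0.1116] [ -71.7 -162.2  109.1   19.8]
m [[0.584, 0.2593], [0.6387, 0.0973], [0.5968, 0.0842], [0.5403, 0.2445]] [0.59   0.1713] [0.171  0.0439 0.1699 0.0461] [ -71.3 -162.7  109.4   18.7]
[[ 0.50291899 -0.18708853  0.06      ]] [[ 0.49459845 -0.23410781  0.012     ]]
[[-0.001  0.947  0.322]
 [ 0.001  0.322 -0.947]
 [-1.    -0.    -0.002]]
```

The crop confirms it: a plain light wooden square top with corners at about top px (386,300), (397,305), (393,316), (382,310.5). The flap's hinges are on the lower-image side of the mouth, so box +x points up in the image. Next I move over the stamp.

Call:
move_arm --motion '[{"linear": [0,0.361,-0.229],"angular": [-46,0,0],"grip": 0.3},{"linear": [0,0.361,-0.229],"angular": [-46,0,0],"grip": 0.3},{"linear": [0,0.361,-0.229],"angular": [-46,0,0],"grip": 0.3},{"linear": [0,0.361,-0.229],"angular": [-46,0,0],"grip": 0.3},{"linear": [0,0.361,-0.229],"angular": [-46,0,0],"grip": 0.3},{"linear": [0,0.361,-0.229],"angular": [-46,0,0],"grip": 0.3},{"linear": [0,0.361,-0.229],"angular": [-46,0,0],"grip": 0.3},{"linear": [0,0.361,-0.229],"angular": [-46,0,0],"grip": 0.3},{"linear": [0,0.361,-0.229],"angular": [-46,0,0],"grip": 0.3},{"linear": [0,0.361,-0.229],"angular": [-46,0,0],"grip": 0.3},{"linear": [0,0.361,-0.229],"angular": [-46,0,0],"grip": 0.3},{"linear": [0,0.361,-0.229],"angular": [-46,0,0],"grip": 0.3}]'

```text
time_s: 1.3
tcp_pos: [0.4759, -0.2834, 0.2137]
ee_rot: [0.689, 0.155, 0.691, -0.155]
force: [-0.7, -0.5, 0.2]
grip_width: 0.0597
```

```bash
cat >> h.py <<'E'
def to(p,yaw=None):
    o=robot.observe();M=rot(o);print("t",round(o["time_s"],2),"tcp",o["tcp_pos"].round(4),"F",o["force"].round(2),"T",o["torque"].round(2),"w",round(float(o["grip_width"]),4))
    print("lin",(M.T@(np.array(p)-o["tcp_pos"])).round(4))
    if yaw is not None:
        y=np.radians(yaw);z=np.array([np.cos(y),np.sin(y),0]);x=np.array([0,0,-1.]);T=np.c_[x,np.cross(z,x),z]
        print("ang",np.degrees(R.from_matrix(M.T@T).as_rotvec()).round(2))
E
python3 - <<'E'
from h import *
to([.4766,-.2817,.05],-25)
i=robot.camera("scene")[150:270,170:330,::-1]
cv2.imwrite("pics/c2.png",cv2.resize(i,None,fx=5,fy=5,interpolation=cv2.INTER_CUBIC))
E
```

```text
t 1.3 tcp [ 0.4759 -0.2834  0.2137] F [-0.7  -0.46  0.16] T [-0.06 -0.07 -0.  ] w 0.0597
lin [0.1637 0.0018 0.0002]
ang [-0.36 -0.11 -0.01]
```

View pics/c2.png

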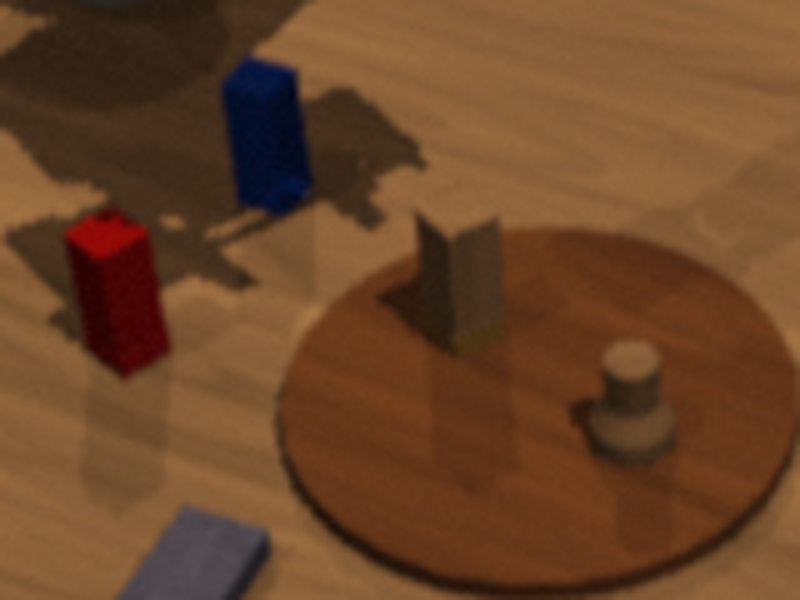

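The foot is down with the brass low, at crop (460,345). The near bottom corner is at full px (261.6,220.5). I'll cross-check the position with this view, then descend.

Run:
```python
from h import *
print(back("scene",[(253.1,191.4),(261.3,197.4),(269.9,193.1)],.08).round(4),back("scene",[(261.6,220.5)],.012).round(4))
m=[(427,280)]
```

```text
[[ 0.4814 -0.2956  0.08  ]
 [ 0.4908 -0.2708  0.08  ]
 [ 0.4709 -0.2618  0.08  ]] [[ 0.4884 -0.276   0.012 ]]
```

Call:
move_arm --motion '[{"linear": [0.05,0.001,0],"angular": [0,0,0],"grip": 0.3},{"linear": [0.1,0.001,0],"angular": [0,0,0],"grip": 0.3},{"linear": [0.1,0.001,0],"angular": [0,0,0],"grip": 0.3}]'

```text
time_s: 1.65
tcp_pos: [0.4707, -0.2818, 0.108]
ee_rot: [0.685, 0.158, 0.695, -0.155]
force: [-0.3, -0.0, -1.0]
grip_width: 0.0598
```

Run:
```python
from h import *
to([.4764,-.2803,.050],-24.5)
```

```text
t 1.65 tcp [ 0.4707 -0.2818  0.108 ] F [-0.34 -0.04 -0.99] T [-0.02 -0.03  0.01] w 0.0598
lin [0.058  0.0038 0.0054]
ang [-1.04 -0.83 -0.06]
```

Call:
move_arm --motion '[{"linear": [0.03,0.0038,0.0054],"angular": [-1,-0.8,0],"grip": 0.3},{"linear": [0.058,0.0038,0.0054],"angular": [-1,-0.8,0],"grip": 0.3},{"linear": [0.058,0.0038,0.0054],"angular": [-1,-0.8,0],"grip": 0.3},{"linear": [0.058,0.0038,0.0054],"angular": [-1,-0.8,0],"grip": 0.3}]'

```text
time_s: 2.05
tcp_pos: [0.4772, -0.2814, 0.0518]
ee_rot: [0.691, 0.151, 0.69, -0.15]
force: [0.3, -0.0, 0.7]
grip_width: 0.0594
```

Run:
```python
from h import *
to([.4764,-.2803,.050],-24.5)
```

```text
t 2.05 tcp [ 0.4772 -0.2814  0.0518] F [ 0.26 -0.01  0.68] T [-0.07 -0.07 -0.01] w 0.0594
lin [ 0.0018  0.0007 -0.0012]
ang [-0.1   0.07 -0.04]
```

Call:
move_arm --motion '[{"linear": [0.0015,0.0007,-0.0012],"angular": [0,0,0],"grip": 0.3},{"linear": [0.0015,0.0007,-0.0012],"angular": [0,0,0],"grip": -1},{"linear": [0.0015,0.0007,-0.0012],"angular": [0,0,0],"grip": -1},{"linear": [0.0015,0.0007,-0.0012],"angular": [0,0,0],"grip": -1},{"linear": [0.0015,0.0007,-0.0012],"angular": [0,0,0],"grip": -1},{"linear": [0.0015,0.0007,-0.0012],"angular": [0,0,0],"grip": -1}]'

```text
time_s: 2.65
tcp_pos: [0.4764, -0.2803, 0.0505]
ee_rot: [0.691, 0.151, 0.69, -0.151]
force: [0.0, 0.4, 2.5]
grip_width: 0.0255
```

Run:
```python
from h import *
to([.4764,-.2803,.20],-24.5)
```

```text
t 2.65 tcp [ 0.4764 -0.2803  0.0505] F [0.04 0.39 2.47] T [0.07 0.02 0.05] w 0.0255
lin [-1.495e-01  1.000e-04  2.000e-04]
ang [-0.1   0.07 -0.03]
```

Call:
move_arm --motion '[{"linear": [-0.04,0,0],"angular": [0,0,0],"grip": -1},{"linear": [-0.09,0,0],"angular": [0,0,0],"grip": -1},{"linear": [-0.14,0,0],"angular": [0,0,0],"grip": -1},{"linear": [-0.175,0,0],"angular": [0,0,0],"grip": -1},{"linear": [-0.175,0,0],"angular": [0,0,0],"grip": -1}]'

```text
time_s: 3.15
tcp_pos: [0.4789, -0.2815, 0.2306]
ee_rot: [0.694, 0.15, 0.687, -0.152]
force: [0.4, 0.7, -3.0]
grip_width: 0.0257
```

Run:
```python
from h import *
to([.5959,.173,.225],-71.4)
i=robot.camera("scene")
cv2.imwrite("pics/c3.png",cv2.resize(i[245:375,385:560,::-1],(800,594),interpolation=cv2.INTER_CUBIC))
```

```text
t 3.15 tcp [ 0.4789 -0.2815  0.2306] F [ 0.43  0.66 -3.  ] T [-0.06 -0.11 -0.05] w 0.0257
lin [ 0.0044  0.462  -0.0828]
ang [46.8   0.59 -0.21]
```

View pics/c3.png

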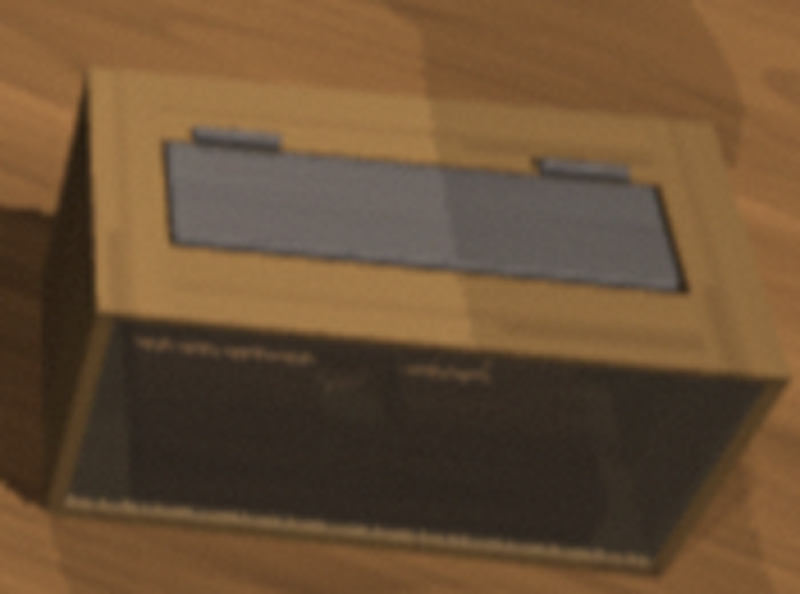

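In this view the box-top corners are at crop (90,68), (717,122), (787,380), (98,312), and the mouth at (165,142), (655,186), (686,291), (172,243). The socket isn't visible in the dark interior, so I'll have to feel for it.

Run:
```python
from h import *
k=800/175
f=lambda u:np.array([385,245])+(np.array(u)+.5)/k-.5
for n,p,z in(("b",[(90,68),(717,122),(787,380),(98,312)],.125),("m",[(165,142),(655,186),(686,291),(172,243)],.1245)):
    p=back("scene",f(p),z)[:,:2];e=np.roll(p,-1,0)-p
    print(n,p.round(4).tolist(),p.mean(0).round(4),np.linalg.norm(e,axis=1).round(4),np.degrees(np.arctan2(e[:,1],e[:,0])).round(1))
```

```text
b [[0.5729, 0.0513], [0.4994, 0.2625], [0.6066, 0.2951], [0.6774, 0.0863]] [0.5891 0.1738] [0.2236 0.112  0.2205 0.1102] [ 109.2   16.9  -71.3 -161.5]
m [[0.5953, 0.0859], [0.5399, 0.2462], [0.583, 0.2614], [0.6383, 0.1005]] [0.5891 0.1735] [0.1696 0.0457 0.1702 0.0455] [ 109.    19.4  -71.  -161.3]
```

Call:
move_arm --motion '[{"linear": [0,0.462,-0.083],"angular": [46.8,0.6,0],"grip": -1},{"linear": [0,0.462,-0.083],"angular": [46.8,0.6,0],"grip": -1},{"linear": [0,0.462,-0.083],"angular": [46.8,0.6,0],"grip": -1},{"linear": [0,0.462,-0.083],"angular": [46.8,0.6,0],"grip": -1},{"linear": [0,0.462,-0.083],"angular": [46.8,0.6,0],"grip": -1},{"linear": [0,0.462,-0.083],"angular": [46.8,0.6,0],"grip": -1},{"linear": [0,0.462,-0.083],"angular": [46.8,0.6,0],"grip": -1},{"linear": [0,0.462,-0.083],"angular": [46.8,0.6,0],"grip": -1},{"linear": [0,0.462,-0.083],"angular": [46.8,0.6,0],"grip": -1},{"linear": [0,0.462,-0.083],"angular": [46.8,0.6,0],"grip": -1},{"linear": [0,0.462,-0.083],"angular": [46.8,0.6,0],"grip": -1},{"linear": [0,0.462,-0.083],"angular": [46.8,0.6,0],"grip": -1},{"linear": [0,0.462,-0.083],"angular": [46.8,0.6,0],"grip": -1}]'

```text
time_s: 4.5
tcp_pos: [0.5931, 0.1719, 0.2248]
ee_rot: [0.572, 0.413, 0.576, -0.413]
force: [1.3, -0.7, -2.8]
grip_width: 0.0259
```

```bash
cat >> h.py <<'E'
O=np.array([.5891,.1722,0]);X=np.array([.947,.321,0]);Y=np.array([-.321,.947,0])
def bx(x,y,u,yaw=-71.3):
    o=robot.observe();d=o["tcp_pos"]-O
    print("box x,y,under mm",(1000*np.array([d@X,d@Y,d[2]-.0385])).round(1),"Fbox",np.array([o["force"]@X,o["force"]@Y,o["force"][2]]).round(1))
    to(O+X*x/1e3+Y*y/1e3+np.array([0,0,u/1e3+.0385]),yaw)
E
python3 - <<'E'
from h import *
bx(7,-22,150)
E
```

```text
box x,y,under mm [  3.7  -1.5 186.3] Fbox [ 1.  -1.1 -2.8]
t 4.5 tcp [0.5931 0.1719 0.2248] F [ 1.27 -0.72 -2.81] T [-0.05 -0.04  0.05] w 0.0259
lin [0.0362 0.0035 0.0206]
ang [-0.18 -0.27  0.23]
```

Call:
move_arm --motion '[{"linear": [0.02,0.0035,0.0206],"angular": [-0.2,-0.3,0.2],"grip": -1},{"linear": [0.036,0.0035,0.0206],"angular": [-0.2,-0.3,0.2],"grip": -1},{"linear": [0.036,0.0035,0.0206],"angular": [-0.2,-0.3,0.2],"grip": -1},{"linear": [0.036,0.0035,0.0206],"angular": [-0.2,-0.3,0.2],"grip": -1},{"linear": [0.036,0.0035,0.0206],"angular": [-0.2,-0.3,0.2],"grip": -1}]'

```text
time_s: 5.0
tcp_pos: [0.6029, 0.1545, 0.1896]
ee_rot: [0.575, 0.412, 0.575, -0.412]
force: [0.8, 0.3, -2.5]
grip_width: 0.0259
```

Run:
```python
from h import *
bx(7,-22,110)
i=robot.camera("top")
cv2.imwrite("pics/c4.png",cv2.resize(i[200:310,95:245,::-1],(800,586),interpolation=cv2.INTER_CUBIC))
i=robot.camera("scene")
cv2.imwrite("pics/c5.png",cv2.resize(i[215:375,370:560,::-1],(712,600),interpolation=cv2.INTER_CUBIC))
```

```text
box x,y,under mm [  7.4 -21.2 151.1] Fbox [ 0.9  0.  -2.5]
t 5.0 tcp [0.6029 0.1545 0.1896] F [ 0.82  0.3  -2.54] T [0.03 0.01 0.01] w 0.0259
lin [ 0.0411 -0.0005  0.0008]
ang [ 0.05  0.   -0.05]
```

View pics/c5.png

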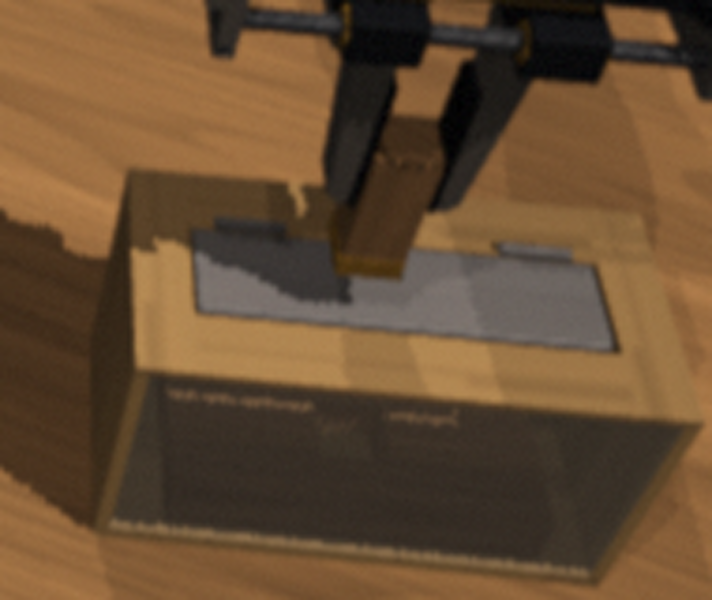

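The stamp is held upright over the mouth, with its near bottom edge running from crop (337,274) to (402,278). I'll check its offset in box x.

Run:
```python
from h import *
for p in back("scene",[(370+u/3.747-.4,215+v/3.75-.4) for u,v in((337,274),(402,278),(443,160),(385,152))],.151)[:2]:
    d=p-O-np.array([0,.0015,0]); print((d@X*1e3).round(1),(d@Y*1e3).round(1))
```

```text
18.4 -33.8
17.3 -7.9
```

Call:
move_arm --motion '[{"linear": [0.015,-0.0005,0],"angular": [0,0,0],"grip": -1},{"linear": [0.03,-0.0005,0],"angular": [0,0,0],"grip": -1},{"linear": [0.045,-0.0005,0],"angular": [0,0,0],"grip": -1},{"linear": [0.06,-0.0005,0],"angular": [0,0,0],"grip": -1},{"linear": [0.075,-0.0005,0],"angular": [0,0,0],"grip": -1},{"linear": [0.085,-0.0005,0],"angular": [0,0,0],"grip": -1},{"linear": [0.085,-0.0005,0],"angular": [0,0,0],"grip": -1}]'

```text
time_s: 5.8
tcp_pos: [0.6016, 0.1539, 0.1022]
ee_rot: [0.574, 0.411, 0.575, -0.412]
force: [3.1, 0.6, -3.9]
grip_width: 0.026
```

Run:
```python
from h import *
bx(7,-22,38)
```

```text
box x,y,under mm [  5.9 -21.4  63.7] Fbox [ 3.1 -0.4 -3.9]
t 5.8 tcp [0.6016 0.1539 0.1022] F [ 3.11  0.62 -3.93] T [ 0.15 -0.51  0.02] w 0.026
lin [0.0257 0.0011 0.0006]
ang [ 0.06 -0.    0.13]
```

Call:
move_arm --motion '[{"linear": [0.012,0.002,0.0006],"angular": [0,0,0],"grip": -1},{"linear": [0.024,0.002,0.0006],"angular": [0,0,0],"grip": -1},{"linear": [0.026,0.002,0.0006],"angular": [0,0,0],"grip": -1},{"linear": [0.028,0.002,0.0006],"angular": [0,0,0],"grip": -1},{"linear": [0.03,0.002,0.0006],"angular": [0,0,0],"grip": -1},{"linear": [0.031,0.002,0.0006],"angular": [0,0,0],"grip": -1}]'

```text
time_s: 6.4
tcp_pos: [0.6038, 0.1541, 0.0715]
ee_rot: [0.574, 0.411, 0.575, -0.412]
force: [-0.0, -0.2, 6.2]
grip_width: 0.0258
```

Run:
```python
from h import *
bx(7.5,-22,33)
```

```text
box x,y,under mm [  8.1 -21.9  33. ] Fbox [-0.1 -0.2  6.2]
t 6.4 tcp [0.6038 0.1541 0.0715] F [-0.02 -0.22  6.2 ] T [-0.08 -0.06  0.03] w 0.0258
lin [-0.     -0.0006  0.0001]
ang [ 0.07 -0.    0.09]
```

Call:
move_arm --motion '[{"linear": [0.0001,0,-0.001],"angular": [0,0,0],"grip": -1},{"linear": [0.0001,0,-0.002],"angular": [0,0,0],"grip": -1},{"linear": [0.0002,0,-0.003],"angular": [0,0,0],"grip": -1},{"linear": [0.0003,0,-0.004],"angular": [0,0,0],"grip": -1},{"linear": [0.0004,0,-0.004],"angular": [0,0,0],"grip": -1}]'

```text
time_s: 6.9
tcp_pos: [0.603, 0.1576, 0.0715]
ee_rot: [0.575, 0.411, 0.575, -0.412]
force: [0.8, -1.6, 0.8]
grip_width: 0.0261
```

Run:
```python
from h import *
bx(7.5,-22,33)
```

```text
box x,y,under mm [  8.4 -18.3  33. ] Fbox [ 0.2 -1.8  0.8]
t 6.9 tcp [0.603  0.1576 0.0715] F [ 0.76 -1.64  0.82] T [-0.51 -0.42  0.02] w 0.0261
lin [ 0.     -0.0009  0.0037]
ang [0.05 0.04 0.06]
```

Call:
move_arm --motion '[{"linear": [0.0006,-0.0005,-0.001],"angular": [0,0,0],"grip": -1},{"linear": [0.0008,-0.0005,-0.002],"angular": [0,0,0],"grip": -1},{"linear": [0.001,-0.0005,-0.003],"angular": [0,0,0],"grip": -1},{"linear": [0.001,-0.0005,-0.004],"angular": [0,0,0],"grip": -1},{"linear": [0.001,-0.0005,-0.0045],"angular": [0,0,0],"grip": -1},{"linear": [0.001,-0.0005,-0.0045],"angular": [0,0,0],"grip": -1}]'

```text
time_s: 7.5
tcp_pos: [0.6024, 0.1603, 0.0715]
ee_rot: [0.576, 0.412, 0.574, -0.412]
force: [3.0, -4.8, 4.7]
grip_width: 0.0257
```

Run:
```python
from h import *
bx(7.5,-22,33)
```

```text
box x,y,under mm [  8.7 -15.5  33. ] Fbox [ 1.3 -5.5  4.7]
t 7.5 tcp [0.6024 0.1603 0.0715] F [ 3.04 -4.83  4.72] T [-1.28 -0.72  0.04] w 0.0257
lin [-0.     -0.0012  0.0065]
ang [ 0.01  0.16 -0.04]
```

Call:
move_arm --motion '[{"linear": [-0.003,-0.0007,-0.002],"angular": [0,0.1,0],"grip": -1},{"linear": [-0.003,-0.0007,-0.0037],"angular": [0,0.1,0],"grip": -1},{"linear": [-0.003,-0.0007,-0.0037],"angular": [0,0.1,0],"grip": -1},{"linear": [0.0,-0.0007,-0.0037],"angular": [0,0.1,0],"grip": -1},{"linear": [0.0012,-0.0007,-0.0037],"angular": [0,0.1,0],"grip": -1},{"linear": [0.0015,-0.0007,-0.0037],"angular": [0,0.1,0],"grip": -1},{"linear": [0.0015,-0.0007,-0.0037],"angular": [0,0.1,0],"grip": -1}]'

```text
time_s: 8.2
tcp_pos: [0.6002, 0.1649, 0.0714]
ee_rot: [0.575, 0.412, 0.574, -0.412]
force: [-2.4, -0.1, 10.0]
grip_width: 0.026
```

Run:
```python
from h import *
bx(8,-8,33)
```

```text
box x,y,under mm [  8.1 -10.5  32.9] Fbox [-2.3  0.7 10. ]
t 8.2 tcp [0.6002 0.1649 0.0714] F [-2.43 -0.1  10.01] T [ 0.    0.72 -0.  ] w 0.026
lin [-0.0001 -0.0001 -0.0025]
ang [ 0.04  0.02 -0.05]
```

Call:
move_arm --motion '[{"linear": [-0.003,0,-0.002],"angular": [0,0,0],"grip": -1},{"linear": [-0.003,0,-0.004],"angular": [0,0,0],"grip": -1},{"linear": [-0.003,0,-0.004],"angular": [0,0,0],"grip": -1},{"linear": [0.0,0,-0.004],"angular": [0,0,0],"grip": -1},{"linear": [0.0012,0,-0.004],"angular": [0,0,0],"grip": -1},{"linear": [0.0015,0,-0.004],"angular": [0,0,0],"grip": -1},{"linear": [0.0015,0,-0.004],"angular": [0,0,0],"grip": -1}]'

```text
time_s: 8.9
tcp_pos: [0.5989, 0.1692, 0.0713]
ee_rot: [0.575, 0.412, 0.574, -0.412]
force: [-2.4, 0.9, 10.2]
grip_width: 0.0262
```

Run:
```python
from h import *
bx(8,-4,33)
```

```text
box x,y,under mm [ 8.4 -6.  32.8] Fbox [-2.   1.6 10.2]
t 8.9 tcp [0.5989 0.1692 0.0713] F [-2.43  0.87 10.21] T [-0.17  0.62 -0.  ] w 0.0262
lin [-0.0002 -0.0004 -0.002 ]
ang [ 0.04  0.01 -0.06]
```

Call:
move_arm --motion '[{"linear": [-0.003,-0.0006,-0.002],"angular": [0,0,0],"grip": -1},{"linear": [-0.003,-0.0006,-0.0036],"angular": [0,0,0],"grip": -1},{"linear": [-0.003,-0.0006,-0.0036],"angular": [0,0,0],"grip": -1},{"linear": [0.0,-0.0006,-0.0036],"angular": [0,0,0],"grip": -1},{"linear": [0.0012,-0.0006,-0.0036],"angular": [0,0,0],"grip": -1},{"linear": [0.0015,-0.0006,-0.0036],"angular": [0,0,0],"grip": -1},{"linear": [0.0015,-0.0006,-0.0036],"angular": [0,0,0],"grip": -1}]'

```text
time_s: 9.6
tcp_pos: [0.5974, 0.1728, 0.0712]
ee_rot: [0.575, 0.412, 0.574, -0.412]
force: [-2.5, -0.3, 10.3]
grip_width: 0.0257
```

Run:
```python
from h import *
bx(8,0,33)
```

```text
box x,y,under mm [ 8.1 -2.1 32.7] Fbox [-2.4  0.5 10.3]
t 9.6 tcp [0.5974 0.1728 0.0712] F [-2.45 -0.3  10.31] T [-0.3   0.51 -0.04] w 0.0257
lin [-0.0003 -0.0001 -0.0021]
ang [ 0.05  0.02 -0.09]
```

Call:
move_arm --motion '[{"linear": [-0.003,-0.0002,-0.002],"angular": [0,0,0],"grip": -1},{"linear": [-0.003,-0.0002,-0.0038],"angular": [0,0,0],"grip": -1},{"linear": [-0.003,-0.0002,-0.0038],"angular": [0,0,0],"grip": -1},{"linear": [0.0,-0.0002,-0.0038],"angular": [0,0,0],"grip": -1},{"linear": [0.0012,-0.0002,-0.0038],"angular": [0,0,0],"grip": -1},{"linear": [0.0014,-0.0002,-0.0038],"angular": [0,0,0],"grip": -1},{"linear": [0.0014,-0.0002,-0.0038],"angular": [0,0,0],"grip": -1}]'

```text
time_s: 10.3
tcp_pos: [0.5959, 0.1765, 0.0694]
ee_rot: [0.575, 0.412, 0.574, -0.412]
force: [2.7, 1.6, -4.0]
grip_width: 0.0257
```

Run:
```python
from h import *
bx(8,4,33)
```

```text
box x,y,under mm [ 7.8  1.9 30.9] Fbox [ 3.1  0.7 -4. ]
t 10.3 tcp [0.5959 0.1765 0.0694] F [ 2.74  1.63 -3.97] T [ 0.21 -0.48  0.02] w 0.0257
lin [-0.0021  0.0002 -0.0021]
ang [ 0.05  0.   -0.08]
```

The foot has dropped in: Fz is back to its free value and the underside is 2 mm lower. I continue down gently.

Call:
move_arm --motion '[{"linear": [0.002,0,0],"angular": [0,0,0],"grip": -1},{"linear": [0.004,0,0],"angular": [0,0,0],"grip": -1},{"linear": [0.006,0,0],"angular": [0,0,0],"grip": -1},{"linear": [0.008,0,0],"angular": [0,0,0],"grip": -1},{"linear": [0.008,0,0],"angular": [0,0,0],"grip": -1}]'

```text
time_s: 10.8
tcp_pos: [0.5957, 0.1764, 0.061]
ee_rot: [0.575, 0.412, 0.575, -0.412]
force: [1.8, 0.9, -3.5]
grip_width: 0.0257
```

Run:
```python
from h import *
bx(8,2,10)
```

```text
box x,y,under mm [ 7.6  1.9 22.5] Fbox [ 2.   0.3 -3.5]
t 10.8 tcp [0.5957 0.1764 0.061 ] F [ 1.79  0.94 -3.54] T [ 0.14 -0.43  0.01] w 0.0257
lin [ 0.0125  0.0004 -0.0001]
ang [ 0.05  0.   -0.04]
```

Call:
move_arm --motion '[{"linear": [0.003,0.0002,0],"angular": [0,0,0],"grip": -1},{"linear": [0.006,0.0002,0],"angular": [0,0,0],"grip": -1},{"linear": [0.009,0.0002,0],"angular": [0,0,0],"grip": -1},{"linear": [0.012,0.0002,0],"angular": [0,0,0],"grip": -1},{"linear": [0.0135,0.0002,0],"angular": [0,0,0],"grip": -1},{"linear": [0.0145,0.0002,0],"angular": [0,0,0],"grip": -1},{"linear": [0.0148,0.0002,0],"angular": [0,0,0],"grip": -1}]'

```text
time_s: 11.5
tcp_pos: [0.5958, 0.1764, 0.0465]
ee_rot: [0.575, 0.412, 0.575, -0.412]
force: [-1.1, -0.1, 4.4]
grip_width: 0.0259
```

Run:
```python
from h import *
bx(8,2,8)
```

```text
box x,y,under mm [7.7 1.9 8. ] Fbox [-1.1  0.2  4.4]
t 11.5 tcp [0.5958 0.1764 0.0465] F [-1.11 -0.14  4.42] T [-0.04  0.24  0.01] w 0.0259
lin [-0.      0.0003 -0.0001]
ang [ 0.05  0.01 -0.03]
```

Call:
move_arm --motion '[{"linear": [0,0,0],"angular": [0,0,0],"grip": -0.2},{"linear": [0,0,0],"angular": [0,0,0],"grip": -0.1},{"linear": [0,0,0],"angular": [0,0,0],"grip": -0.1},{"linear": [0,0,0],"angular": [0,0,0],"grip": -0.1},{"linear": [-0.01,0,0],"angular": [0,0,0],"grip": -0.1},{"linear": [-0.02,0,0],"angular": [0,0,0],"grip": -0.1},{"linear": [-0.03,0,0],"angular": [0,0,0],"grip": -0.1}]'

```text
time_s: 12.2
tcp_pos: [0.5964, 0.1763, 0.0775]
ee_rot: [0.575, 0.412, 0.574, -0.412]
force: [2.9, 0.9, -3.4]
grip_width: 0.0415
```

Run:
```python
from h import *
bx(8,2,150)
```

```text
box x,y,under mm [ 8.2  1.5 39. ] Fbox [ 3.  -0.1 -3.4]
t 12.2 tcp [0.5964 0.1763 0.0775] F [ 2.9   0.91 -3.42] T [ 0.35 -0.69 -0.01] w 0.0415
lin [-0.111  -0.     -0.0005]
ang [ 0.03  0.02 -0.09]
```

Call:
move_arm --motion '[{"linear": [-0.01,0,0],"angular": [0,0,0],"grip": -0.1},{"linear": [-0.02,0,0],"angular": [0,0,0],"grip": -0.1},{"linear": [-0.03,0,0],"angular": [0,0,0],"grip": -0.1},{"linear": [-0.04,0,0],"angular": [0,0,0],"grip": -0.1},{"linear": [-0.05,0,0],"angular": [0,0,0],"grip": -0.1},{"linear": [-0.06,0,0],"angular": [0,0,0],"grip": -0.1},{"linear": [-0.1,0,0],"angular": [0,0,0],"grip": -0.1},{"linear": [-0.15,0,0],"angular": [0,0,0],"grip": -0.1},{"linear": [-0.18,0,0],"angular": [0,0,0],"grip": -0.1},{"linear": [-0.18,-0.1,0],"angular": [0,0,0],"grip": -0.1},{"linear": [-0.18,-0.1,0],"angular": [0,0,0],"grip": -0.1},{"linear": [-0.18,-0.1,0],"angular": [0,0,0],"grip": -0.1},{"linear": [-0.18,-0.1,0],"angular": [0,0,0],"grip": -0.1}]'

```text
time_s: 13.5
tcp_pos: [0.5007, 0.1436, 0.2581]
ee_rot: [0.575, 0.412, 0.574, -0.412]
force: [1.7, 0.8, 0.2]
grip_width: 0.0415
```

Run:
```python
from h import *
bx(8,2,150)
i=robot.camera("scene")[245:375,385:560,::-1]
i=cv2.convertScaleAbs(i,alpha=1.8,beta=10)
cv2.imwrite("pics/c6.png",cv2.resize(i,(800,594),interpolation=cv2.INTER_CUBIC))
```

```text
box x,y,under mm [-92.9   1.3 219.6] Fbox [1.8 0.2 0.2]
t 13.5 tcp [0.5007 0.1436 0.2581] F [1.66 0.76 0.21] T [-0.   -0.06  0.05] w 0.0415
lin [ 0.0698  0.1007 -0.0008]
ang [ 0.01  0.08 -0.11]
```

View pics/c6.png

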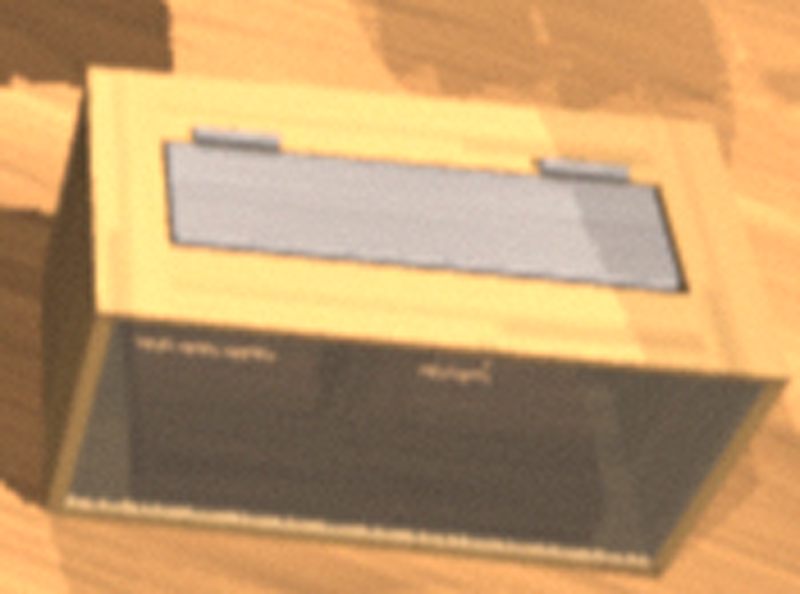

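The flap is shut, with its edges at the same pixels as before. The interior is too dark to see the stamp, so I'll take one stretched crop of it.

Run:
```python
from h import *
i=np.mean([robot.camera("scene")[310:372,395:550,::-1].astype(float) for _ in range(8)],0)
i=np.clip((i-15)*4,0,255).astype(np.uint8)
a=cv2.resize(i,(800,320),interpolation=cv2.INTER_CUBIC)
cv2.imwrite("pics/c7.png",a)
```

```text
(no output)
```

View pics/c7.png

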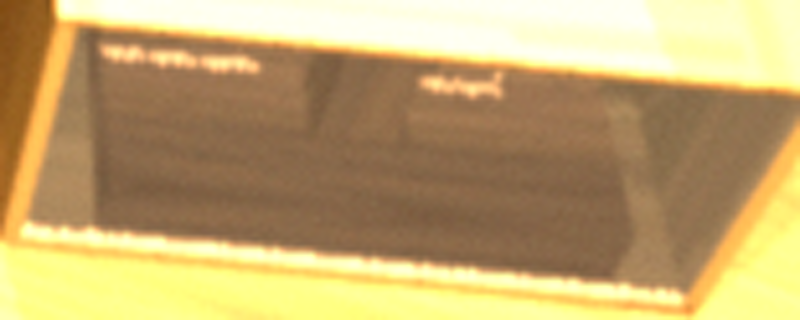

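The stamp shows upright in the block at crop x 320–405, y 60–135, and the flap is shut above it. Nothing is touching, so I hand in.

```bash
python3 -c "
from workcell import robot
print(robot.close_job())"
```

```text
the job is handed in; nothing more can be done
None
```

The square stamp is away in the stamp box, fully home in the socket and upright, with the flap sprung shut over it. I handed the job in at about 14 s of the 72 s.

- **What I did:** I gripped the plain wooden stamp near its top and pushed the flap open with its foot. I then felt along the block, first sliding and then in 4 mm hops. The socket turned up about 2 mm along +y from the middle. I set the stamp on the box floor, let go and withdrew.
- **Home height:** at release the underside was 8 mm up, worked out from the tool height, which is the fully home level. The wrist force readings I took during the work were never above about 10 N, but they come only at the end of each move.
- **Last pictures:** the flap edges sit at the same pixels as at the start, and the stamp stands upright in the block behind the clear side, though the interior is dark and it shows only faintly.
- **Not fully checked:** I did not re-measure the round stamp, jar and brush after the move; the arm was planned to pass well above or clear of them. The two cameras also disagreed by about 3 mm in y, so I used their average.

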